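Centre the steel gear on the scale pan

TASK

Take the steel gear by its hub, set it down gently on the bench scale's small square pan, then slide it by feel against both blue rails until the floating pan is up against its stops and the gear is pressed on both rails at once with about 10 N each, never with a hard shove. Keep that pressure for about a second, then let go and leave it flat and centred on the pan with no edge hanging over, and do not disturb the brass gear or the other things on the bench.

Things in the scene. Friction and masses are not known exactly. Their poses are not given: they have to be found in the camera images.
- gear: Steel-grey gear to be weighed: toothed disc 72 mm across the tips (acts as a plain circle), 10 mm thick, with a round hub of 28 mm diameter standing 24 mm above the disc. 0.25 to 0.5 kg, flat on the bench, hub up. Origin: centre of the underside; z up. Pushed by the hub it may tip about the line between the fingertips; it stays flat if they close along the pan's x = y diagonal.
- pan: Square pan of slick aluminium, 76 mm wide, top 50 mm above the bench, on a grey scale 165 x 130 x 28 mm. Origin: centre of the top; x to one blue rail, y to the other. It floats level: with about 2 N it gives way 1 to 9 mm to +x and to +y, how far is not known, and then meets a rigid stop; it stays where left. A gear touching both rails is centred. Over 25 N from the gear is too much.
- rail_x: Slick blue plastic rail (friction about 0.1) fixed on the pan along its +x edge and moving with it, 62 mm long, 10 mm thick, its top 8 mm above the pan. Origin: middle of its inner face (the face that the gear touches), level with the pan's top; that face is perpendicular to the x axis, 36 mm from the pan's centre, and looks to -x. Press on it with 10 N, give or take 4; over 20 N is a hard shove.
- rail_y: The other blue stop rail, alike, fixed along the pan's +y edge. Origin: middle of its inner face, level with the pan's top; that face is perpendicular to the y axis, 36 mm from the pan's centre, and looks to -y. The same forces apply.
- brass_gear: A yellow brass gear of the same size and shape as the steel one, on the bench; leave it alone. Origin: centre of its underside.
- oil: Amber oil bottle, 44 mm in diameter and 115 mm tall, standing on the bench; leave it alone. Origin: centre of its underside.
- screwdriver: Screwdriver lying on the bench beyond the work; leave it alone. Origin: on the bench under its middle; it lies along its own x axis.
- parts_box: Open box of pale wood, 100 x 130 x 45 mm, on the bench; leave it alone. Origin: centre of its underside.
Not all that is in view belongs to the job. Of the things that look like the gear, the largest one is meant.

How it is judged:
On the way, in this order (a step that is already met when the one before it is completed fails the run):
1. the steel gear stands flat on the pan, its centre within 20 mm of the pan's (z of gear in the frame of pan between -0.0015 and 0.0015 m and angle between gear's own z axis and vertical below 0.035 rad and horizontal distance between gear and pan below 0.02 m), for 0.2 s.
2. standing flat on the pan, it is pressed against both blue rails at once with 6 to 14 N on each, for 0.5 s (z of gear in the frame of pan between -0.0025 and 0.0025 m and angle between gear's own z axis and vertical below 0.06 rad and contact force between gear and rail_x between 6 and 14 N and contact force between gear and rail_y between 6 and 14 N), for 0.5 s.
At the end, for the whole second after the job is handed in: The steel gear rests flat on the pan (underside within 1.5 mm of the pan's top, tilted less than 2 degrees), its centre within 2 mm of the pan's centre so that no edge overhangs, at rest and released (z of gear in the frame of pan between -0.0015 and 0.0015 m and angle between gear's own z axis and vertical below 0.035 rad and horizontal distance between gear and pan below 0.002 m and linear speed of gear below 0.01 m/s and contact force between gear and the fingers below 0.1 N); the robot touches nothing.
It fails at once if the gear is pressed on a rail with more than 20 N (contact force between gear and rail_x above 20 N or contact force between gear and rail_y above 20 N).
It fails at once if the gear is knocked, dropped or pressed on the pan with more than 25 N (contact force between gear and pan above 25 N).
It fails at once if the brass gear, oil bottle, screwdriver or wooden box is moved more than 15 mm (distance of any of brass_gear, oil, screwdriver, parts_box from where it was at the start of the episode above 0.015 m).
It also fails if it takes over 67 s, if anything falls off the work surface, if the arm or the gripper's body presses on something with over 40 N, if the wrist force passes 120 N, or if a joint passes its speed limit or range.

ROBOT

A 6-joint arm with a two-finger parallel gripper is mounted at the origin on the work surface. World frame = base frame: x ahead of the robot, y to its left, z up, the work surface at z = 0. Lengths are in m, angles in rad, forces in N, time in s.
With the tool pointing down it reaches from about 0.25 to 0.775 m from the base axis. Payload 4 kg.
Tool frame: the origin (TCP) lies on the centre line of the jaws, within the pads' length; the fingertips stand 17 mm ahead of it and the grasp point (between the pads) lies 2 mm behind it; z points along the fingers, y is the line along which they close (so a half turn about z gives the same grasp; the last joint's range is limited). The gripper opens to 94 mm and grips with 3 to 60 N. Pads are 16 mm wide; open, the fingers measure 119 mm over their backs; the gripper's body (75 mm by 177 mm) begins 78 mm behind the grasp point.
Start: joints at [1.187, 0.087, 1.371, -0, 1.684, -0.103], TCP at [0.152, 0.528, 0.223] pointing down, gripper open.
Joint ranges: [-3.1, 3.1], [-0.76, 2.03], [0.27, 2.55], [-1.08, 4.22], [0.17, 2.65], [-2.57, 2.57]. Speed limits (rad/s): [2.79, 2.79, 3.14, 3.14, 3.14, 3.14].

INTERFACE

Orientations are given as [roll, pitch, yaw] about the fixed x, y, z axes, in that order (R = Rz(yaw) Ry(pitch) Rx(roll)).
In Python, from bench import robot gives the robot as it stands.
- The arm moves only by the tool servo_tool, never from a script. Its argument "plan" is a list of rows, each a list of 7 numbers: the shift along the tool's x, y, z normalised to -1 to 1, where 1 is 0.1 m, then the turn, a rotation vector about the tool's x, y, z normalised to -1 to 1, where 1 is pi/2 rad, then the finger opening in mm, from 0 to 94. In form: [[x, y, z, ax, ay, az, gripper], ...]. A call has 1 to 12 rows; each row is the pose to reach, as a shift and turn from the pose commanded when the call began, along the tool's axes at that moment; what a row does not reach only later rows make up. A row lasts 1/12 s, in which the tool goes at most 41.7 mm and 7.16 degrees, less where a joint would pass 70% of its speed; a pose out of reach is approached as far as the arm can. A call with a number of a shift or a turn outside -1 to 1 is refused whole. A call with a gripper value outside its range is refused whole. The fingers move at their own pace and stop on an object; the grip force is fixed at half the most. Time passes only in rows, so rows that repeat a pose let the fingers close. It gives the time, the measured TCP pose, the force, the opening and the grip force at its end, in the units of the state.
- robot.get_obs(): the state, without advancing time (a new reading comes with each control period).
- robot.snapshot(name): name is "scene" or "top" or "wrist"; returns the picture (384x512x3 uint8, red, green, blue); there is no depth.
- robot.camera_params(name): a dict with "camera_matrix" (3x3 intrinsics, pixels), "rvec" (rotation vector, rad) and "tvec" (3), from world to camera coordinates, as OpenCV has them; the wrist camera has in their place "tool_from_camera" (4x4, takes a point from camera to tool coordinates, whose origin is the TCP and whose axes are the flange's). Camera axes: x right, y down, z forward; pixel columns grow to the right and rows downward; lengths in m; the calibration is good to about 2 mm. A picture is of the moment at which its call begins: read the wrist's pose just before it. camera_params takes no time and is no camera call.
- robot.close_job(): hands the job in; it is judged then, once.
Trained networks look in the newest picture that a camera, given by its name, has taken for a name from the list of things; names that differ only in an ending like _2 or _b are one class to them, and where a whole thing is asked for, a point or a joint stands for the part that bears it (a point fixed in the world has none). Each returns a list of dicts, best first, with "conf" (0 to 1); they miss things now and then, are a little off and sometimes report something else, mostly with a low value. They report only what shows in the picture. A call takes as long as a camera call. They do not tell look-alikes from the thing itself.
- robot.find_in(thing, camera): "extent" ([centre column, centre row, width, height] in pixels, round what is visible of it).
The state is a dict: "time": time; "joint_positions": joint angles; "qvel": joint speeds; "joint_torque": joint torques, N m; "tool_pos": TCP position; "ee_rot": TCP orientation; "wrist_force": force on the tool from outside, world axes, zero at the start; "wrist_torque": the same for the moment, N m; "width": finger opening in m; "finger_force": force on a finger pad.
Only numpy, scipy, OpenCV 4.12 (cv2) and the standard library are available. Lean on these libraries where they do the work, as an engineer would, in place of code of your own. Each camera call takes 0.05 s, during which the arm holds its last target. There are 200 camera calls.

## Working session

There is one attempt and no reset: what is moved stays moved. The work goes in short steps, Python scripts to look and compute and a tool call to move; the robot and the scene stay as the last step left them, time stands still between calls to the robot, and variables do not carry over. Pictures are saved under pics/ and viewed, at most 10 in all, crops included, and the job is handed in when it is done.

Besides the shell and the picture viewer there is one more tool, called after "Request:" as name(argument=value, ...), one argument or row to a line, values as JSON. servo_tool: Moves the arm, as the interface text tells. Scaled input: -1 to 1 covers 0.1 m each way for a shift and pi/2 rad each way for a turn. Its arguments: {"type":"object","properties":{"plan":{"type":"array","items":{"type":"array","items":{"type":"number"}}}},"required":["plan"]}

```bash
mkdir -p pics; cat > h.py <<'E'
import numpy as np, cv2
from bench import robot
from scipy.spatial.transform import Rotation as R
def cam(n):
    p=robot.camera_params(n);K=np.array(p["camera_matrix"])
    if "rvec" in p:
        r=cv2.Rodrigues(np.array(p["rvec"],float))[0];return K,r.T,-r.T@np.array(p["tvec"]).ravel()
    o=robot.get_obs();T=np.array(p["tool_from_camera"]);Rt=R.from_euler('xyz',o["ee_rot"]).as_matrix()
    return K,Rt@T[:3,:3],Rt@T[:3,3]+np.array(o["tool_pos"])
def ray(n,u,v,z,c=None):
    K,Rw,C=c or cam(n);d=Rw@np.linalg.solve(K,[u,v,1.]);return C+d*(z-C[2])/d[2]
def proj(n,P,c=None):
    K,Rw,C=c or cam(n);q=K@(Rw.T@(np.array(P)-C));return q[:2]/q[2]
def snap(n,f=None):
    im=robot.snapshot(n)
    if f: cv2.imwrite('pics/'+f,im[:,:,::-1])
    return im
E
python3 - <<'E'
from h import *
a=snap("scene");b=snap("top")
cv2.imwrite('pics/a.png',cv2.resize(np.vstack([a,b])[:,:,::-1],(450,675)[:2] if 0 else (512,768))) if 0 else cv2.imwrite('pics/a.png',b[:,:,::-1])
for t in ["gear","pan","rail_x","rail_y","brass_gear","oil","parts_box","screwdriver"]:
    for r in robot.find_in(t,"top")[:4]:
        e=r["extent"];print(t,round(r["conf"],2),np.round(e),np.round(ray("top",e[0],e[1],0.05 if t in("pan","rail_x","rail_y") else 0.01),3))
o=robot.get_obs();print({k:np.round(v,3) for k,v in o.items()})
E
```

```text
gear 0.93 [334. 221.  27.  26.] [ 0.459 -0.138  0.01 ]
gear 0.85 [347. 254.  18.  15.] [ 0.367 -0.171  0.01 ]
gear 0.7 [324. 179.  16.  16.] [ 0.58  -0.115  0.01 ]
pan 0.59 [223. 175.  29.  34.] [0.591 0.17  0.05 ]
rail_x 0.42 [220. 163.  21.   9.] [0.625 0.177 0.05 ]
rail_y 0.42 [220. 163.  21.   9.] [0.625 0.177 0.05 ]
brass_gear 0.89 [390. 212.  23.  23.] [ 0.48  -0.299  0.01 ]
oil 0.93 [378. 128.  32.  17.] [ 0.726 -0.283  0.01 ]
oil 0.25 [391. 210.  24.  21.] [ 0.487 -0.3    0.01 ]
parts_box 0.74 [122. 190.  55.  46.] [0.56  0.463 0.01 ]
screwdriver 0.61 [318. 134.  37.   8.] [ 0.714 -0.106  0.01 ]
{'time': np.float64(0.5), 'joint_positions': array([ 1.187,  0.087,  1.371, -0.   ,  1.684, -0.103]), 'qvel': array([ 0.001, -0.   , -0.001,  0.   ,  0.001, -0.001]), 'joint_torque': array([-1.0000e-03, -3.3962e+01, -3.0227e+01,  7.2000e-02,  2.4000e-02,
       -0.0000e+00]), 'tool_pos': array([0.152, 0.528, 0.222]), 'ee_rot': array([3.142, 0.   , 2.861]), 'wrist_force': array([ 0.019, -0.152, -0.054]), 'wrist_torque': array([-0.024,  0.005,  0.04 ]), 'finger_force': np.float64(0.0), 'width': np.float64(0.094)}
```

View pics/a.png

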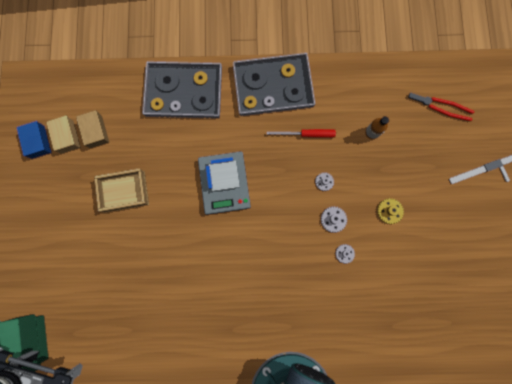

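Steel-gear candidates are (334,219), (324,181) and (345,254), with the brass one at (390,211). The largest steel one is (334,219). The blue rails run along the pan's upper edge (220,160) and left edge (208,177). I'll check this in a close crop.

```bash
python3 - <<'E'
from h import *
b=snap("top");c=cam("top")
A=cv2.resize(b[145:220,190:260],None,fx=8,fy=8,interpolation=cv2.INTER_CUBIC)
B=cv2.resize(b[165:270,310:408],None,fx=5.714,fy=5.714,interpolation=cv2.INTER_CUBIC)[:600]
A=cv2.resize(A,(350,375));B=cv2.resize(B,(350,375));cv2.imwrite('pics/b.png',np.hstack([A,B])[:,:,::-1])
h=cv2.cvtColor(b,cv2.COLOR_RGB2HSV)
m=((h[...,0]>95)&(h[...,0]<125)&(h[...,1]>120)).astype(np.uint8);m[:, :195]=0;m[:,260:]=0;m[:145]=0;m[200:]=0
v,u=np.nonzero(m);print(len(u),u.min(),u.max(),v.min(),v.max())
print(cv2.minAreaRect(np.array([ray("top",x,y,.058,c)[:2]*1000 for x,y in zip(u,v)],np.float32)))
w=((h[...,1]<50)&(h[...,2]>190)).astype(np.uint8);w[:, :195]=0;w[:,260:]=0;w[:145]=0;w[200:]=0
v,u=np.nonzero(w);print(len(u));print(cv2.minAreaRect(np.array([ray("top",x,y,.05,c)[:2]*1000 for x,y in zip(u,v)],np.float32)))
T=np.array(robot.camera_params("wrist")["tool_from_camera"]);print(T.round(3));print(cam("top")[2])
E
```

```text
165 206 232 157 188
((607.3662109375, 192.38922119140625), (47.18225860595703, 105.34468841552734), 51.75343322753906)
0Traceback (most recent call last):
  File "<stdin>", line 11, in <module>
cv2.error: OpenCV(4.12.0) /io/opencv/modules/imgproc/src/convhull.cpp:143: error: (-215:Assertion failed) total >= 0 && (depth == CV_32F || depth == CV_32S) in function 'convexHull'
```

View pics/b.png

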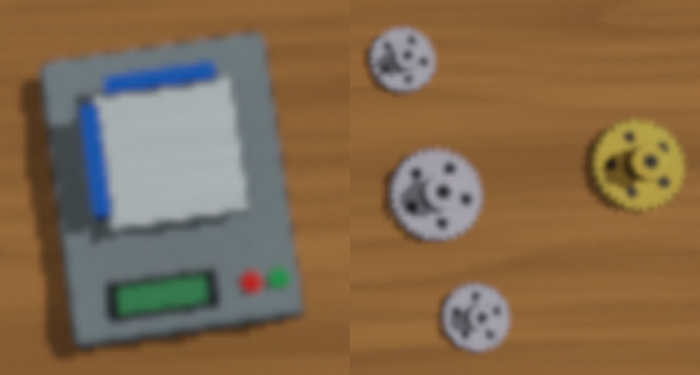

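The crop confirms it. The large steel gear sits between two smaller look-alikes, and the rails are on the pan's world +x (top) and +y (left) sides with about 8° of yaw. I'm turning the jaws to the pan diagonal and going past the pan for a look.

Request:
servo_tool(
  plan=[
    [-0.43, -0.22, 0, 0, 0, 0.08, 94],
    [-0.86, -0.44, 0, 0, 0, 0.16, 94],
    [-0.86, -0.44, 0, 0, 0, 0.232, 94],
  ],
)

```text
time: 0.8
tool_pos: [0.2254, 0.4598, 0.2226]
ee_rot: [3.142, 0.003, 2.488]
wrist_force: [-0.4, 0.5, 0.7]
width: 0.0942
finger_force: 0.0
```

Request:
servo_tool(
  plan=[
    [-0.4, -0.04, 0, 0, 0, 0, 94],
    [-0.8, -0.08, 0, 0, 0, 0, 94],
    [-0.955, -0.107, 0, 0, 0, 0, 94],
  ],
)

```text
time: 1.05
tool_pos: [0.2955, 0.3937, 0.2227]
ee_rot: [3.141, 0.002, 2.493]
wrist_force: [0.1, 0.4, -0.1]
width: 0.0935
finger_force: 0.0
```

Request:
servo_tool(
  plan=[
    [-0.4, -0.04, 0, 0, 0, 0, 94],
    [-0.8, -0.08, 0, 0, 0, 0, 94],
    [-0.955, -0.107, 0, 0, 0, 0, 94],
  ],
)

```text
time: 1.3
tool_pos: [0.3654, 0.3275, 0.2226]
ee_rot: [3.142, 0.002, 2.493]
wrist_force: [0.1, 1.1, 0.4]
width: 0.0939
finger_force: 0.0
```

Request:
servo_tool(
  plan=[
    [-0.4, -0.04, 0, 0, 0, 0, 94],
    [-0.8, -0.08, 0, 0, 0, 0, 94],
    [-0.955, -0.107, 0, 0, 0, 0, 94],
    [-0.955, -0.107, 0, 0, 0, 0, 94],
  ],
)

```text
time: 1.63
tool_pos: [0.4347, 0.2618, 0.2222]
ee_rot: [-3.141, 0.001, 2.491]
wrist_force: [-0.8, -0.0, -0.3]
width: 0.094
finger_force: 0.0
```

```bash
python3 - <<'E'
from h import *
print(np.array(robot.camera_params("wrist")["tool_from_camera"]).round(3));print(robot.camera_params("wrist")["camera_matrix"])
o=robot.get_obs();print(o["tool_pos"],o["ee_rot"],o["time"],o["joint_positions"])
print("pan proj",proj("wrist",[.591,.17,.05]))
snap("wrist","c.png")
E
```

```text
[[ 0.    -0.958 -0.288  0.083]
 [ 1.     0.     0.    -0.001]
 [-0.    -0.288  0.958 -0.163]
 [ 0.     0.     0.     1.   ]]
[[287.3378732    0.         254.47191349]
 [  0.         287.3378732  195.73304064]
 [  0.           0.           1.        ]]
[0.43470679 0.26178359 0.2222217 ] [-3.14100907e+00  1.08362434e-03  2.49111829e+00] 1.6333 [ 4.31083443e-01 -7.71045364e-03  1.46950326e+00 -1.23811167e-03
  1.67980564e+00 -4.89372899e-01]
pan proj [270.70723971 308.47993607]
```

View pics/c.png

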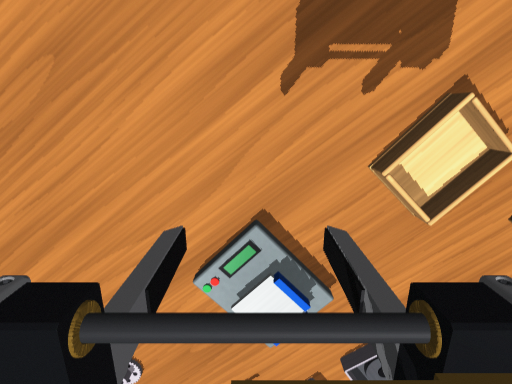

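The wrist view shows the scale at about (262,270), half hidden by the gripper with only one rail visible, so I'm moving forward over it.

Request:
servo_tool(
  plan=[
    [-0.4, 0.1, 0, 0, 0, 0, 94],
    [-0.8, 0.2, 0, 0, 0, 0, 94],
    [-1, 0.2, 0, 0, 0, 0, 94],
  ],
)

```text
time: 1.93
tool_pos: [0.5264, 0.2203, 0.222]
ee_rot: [3.141, 0.001, 2.497]
wrist_force: [-1.2, -0.1, -1.2]
width: 0.0941
finger_force: 0.0
```

Request:
servo_tool(
  plan=[
    [-0.4, 0, 0, 0, 0, 0, 94],
    [-0.8, 0, 0, 0, 0, 0, 94],
    [-1, 0, 0, 0, 0, 0, 94],
    [-1, 0, 0, 0, 0, 0, 94],
    [-1, 0, 0, 0, 0, 0, 94],
  ],
)

```text
time: 2.35
tool_pos: [0.604, 0.161, 0.2219]
ee_rot: [-3.141, -0.002, 2.496]
wrist_force: [-0.4, 0.3, -0.1]
width: 0.094
finger_force: 0.0
```

```bash
python3 - <<'E'
from h import *
o=robot.get_obs();print(o["tool_pos"],o["ee_rot"],o["time"])
c=cam("wrist");b=snap("wrist","d.png")
h=cv2.cvtColor(b,cv2.COLOR_RGB2HSV)
m=((h[...,0]>100)&(h[...,0]<128)&(h[...,1]>120)&(h[...,2]>80)).astype(np.uint8)
n,l,s,cc=cv2.connectedComponentsWithStats(m)
for i in range(1,n):
    if s[i,4]>50:
        print(s[i],cc[i]);v,u=np.nonzero(l==i)
        print(cv2.minAreaRect(np.array([ray("wrist",x,y,.058,c)[:2]*1000 for x,y in zip(u,v)],np.float32)))
E
```

```text
[0.60399558 0.16097001 0.22188206] [-3.14131871e+00 -1.85420262e-03  2.49644949e+00] 2.35
[258 124  43  45 515] [278.4776699  146.14563107]
((585.5794067382812, 208.4709930419922), (62.783050537109375, 10.35283088684082), 7.04537296295166)
[256 176  43  40 459] [277.17864924 195.5577342 ]
((631.1710815429688, 172.70692443847656), (10.742105484008789, 61.949798583984375), 6.973156452178955)
```

View pics/d.png

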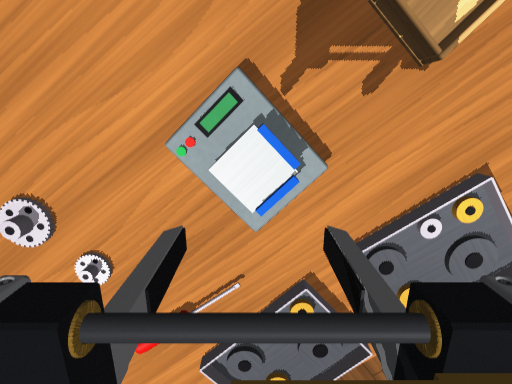

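The rails are measured at (278,146) and (277,196). Each comes out at 62 x 10.5 mm with a yaw of 7.0°, and both give a pan centre of (0.5905, 0.1677). Next I'm going to the gear, whose hub shows at (24,222).

Request:
servo_tool(
  plan=[
    [-0.13, -0.4, 0, 0, 0, 0.0115, 94],
    [-0.26, -0.8, 0.1, 0, 0, 0.0115, 94],
  ],
)

```text
time: 2.57
tool_pos: [0.5772, 0.0852, 0.2148]
ee_rot: [3.138, 0.002, 2.485]
wrist_force: [0.1, -1.2, 1.0]
width: 0.0939
finger_force: 0.0
```

Request:
servo_tool(
  plan=[
    [-0.13, -0.4, 0.1, 0, 0, 0, 94],
    [-0.26, -0.8, 0.2, 0, 0, 0, 94],
  ],
)

```text
time: 2.73
tool_pos: [0.5482, 0.0074, 0.1941]
ee_rot: [3.14, 0.001, 2.483]
wrist_force: [0.9, -0.8, -0.7]
width: 0.0937
finger_force: 0.0
```

Request:
servo_tool(
  plan=[
    [-0.13, -0.4, 0.1, 0, 0, 0, 94],
    [-0.26, -0.8, 0.2, 0, 0, 0, 94],
  ],
)

```text
time: 2.9
tool_pos: [0.5206, -0.069, 0.1747]
ee_rot: [3.14, 0.001, 2.482]
wrist_force: [1.0, -0.3, -0.7]
width: 0.0941
finger_force: 0.0
```

Request:
servo_tool(
  plan=[
    [-0.13, -0.4, 0.1, 0, 0, 0, 94],
    [-0.26, -0.85, 0.2, 0, 0, 0, 94],
    [-0.26, -0.85, 0.2, 0, 0, 0, 94],
    [-0.26, -0.85, 0.2, 0, 0, 0, 94],
  ],
)

```text
time: 3.23
tool_pos: [0.4887, -0.153, 0.154]
ee_rot: [3.141, -0.001, 2.476]
wrist_force: [-0.3, 0.3, -0.1]
width: 0.0941
finger_force: 0.0
```

```bash
python3 - <<'E'
from h import *
o=robot.get_obs();print(o["tool_pos"],o["ee_rot"],o["time"])
c=cam("wrist");b=snap("wrist","e.png")
for r in robot.find_in("gear","wrist")[:4]:
    e=r["extent"];print(r["conf"],np.round(e),ray("wrist",e[0],e[1],.01,c))
E
```

```text
[ 0.488731   -0.15298585  0.15404348] [ 3.14142479e+00 -1.13132223e-03  2.47614978e+00] 3.2333
0.91 [173. 104.  48.  53.] [ 0.36722027 -0.16325536  0.01      ]
0.9 [252. 163.  67.  64.] [ 0.46460389 -0.13804446  0.01      ]
0.57 [323. 226.  44.  42.] [ 0.57186903 -0.11948383  0.01      ]
```

View pics/e.png

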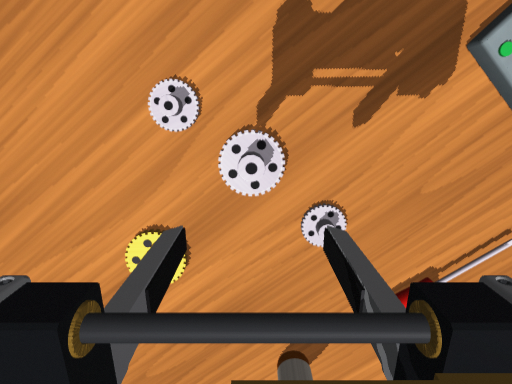

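```bash
python3 - <<'E'
from h import *
b=cv2.imread('pics/e.png');c=cam("wrist")
h=cv2.cvtColor(b,cv2.COLOR_BGR2HSV);m=((h[...,1]<60)&(h[...,2]>60)).astype(np.uint8);m[:,:210]=0;m[:,295:]=0;m[:122]=0;m[202:]=0
v,u=np.nonzero(m);P=np.array([ray("wrist",x,y,.01,c)[:2]*1000 for x,y in zip(u,v)],np.float32)
p,r=cv2.minEnclosingCircle(P);print(p,r, ray("wrist",251,168,.034,c))
o=robot.get_obs();Rt=R.from_euler('xyz',o["ee_rot"]).as_matrix();print(Rt.T@(np.array([p[0]/1e3,p[1]/1e3,.03])-o["tool_pos"]))
E
```

```text
(466.5856018066406, -137.6030731201172) 36.378780364990234 [ 0.46669773 -0.13769284  0.034     ]
[ 0.02729274 -0.00421011  0.12503407]
```

Radius 36.4 mm and hub centre both agree, so the gear is at (0.4666, -0.1376). I'm descending onto it.

Request:
servo_tool(
  plan=[
    [0.27, -0.04, 0, 0, 0, 0, 70],
    [0.27, -0.04, 0.4, 0, 0, 0, 60],
    [0.27, -0.04, 0.8, 0, 0, 0, 60],
    [0.27, -0.04, 1, 0, 0, 0, 60],
    [0.27, -0.04, 1, 0, 0, 0, 60],
    [0.27, -0.04, 1, 0, 0, 0, 60],
  ],
)

```text
time: 3.83
tool_pos: [0.4668, -0.1374, 0.0542]
ee_rot: [3.141, -0.002, 2.481]
wrist_force: [-0.4, 0.3, -0.4]
width: 0.0602
finger_force: 0.0
```

Request:
servo_tool(
  plan=[
    [0, 0, 0.12, 0, 0, 0, 60],
    [0, 0, 0.24, 0, 0, 0, 60],
    [0, 0, 0.24, 0, 0, 0, 60],
    [0, 0, 0.24, 0, 0, 0, 60],
  ],
)

```text
time: 4.17
tool_pos: [0.4681, -0.1393, 0.0324]
ee_rot: [3.141, 0.003, 2.48]
wrist_force: [0.9, -0.4, 0.8]
width: 0.0601
finger_force: 0.0
```

Request:
servo_tool(
  plan=[
    [0, 0, 0, 0, 0, 0, 45],
    [0, 0, 0, 0, 0, 0, 35],
    [0, 0, 0, 0, 0, 0, 30],
    [0, 0, 0, 0, 0, 0, 26],
    [0, 0, 0, 0, 0, 0, 20],
    [0, 0, 0, 0, 0, 0, 20],
    [0, 0, 0, 0, 0, 0, 20],
    [0, 0, 0, 0, 0, 0, 20],
  ],
)

```text
time: 4.83
tool_pos: [0.4666, -0.1397, 0.0307]
ee_rot: [-3.141, 0.0, 2.478]
wrist_force: [-1.7, -1.4, 2.8]
width: 0.0272
finger_force: 30.0
```

Request:
servo_tool(
  plan=[
    [0, 0, -0.1, 0, 0, 0, 20],
    [0, 0, -0.3, 0, 0, 0, 20],
    [0, 0, -0.6, 0, 0, 0, 20],
    [0, 0, -0.9, 0, 0, 0, 20],
    [0, 0, -1, 0, 0, 0, 20],
    [0, 0, -1, 0, 0, 0, 20],
    [0, 0, -1, 0, 0, 0, 20],
  ],
)

```text
time: 5.42
tool_pos: [0.4663, -0.1393, 0.1297]
ee_rot: [3.141, -0.001, 2.478]
wrist_force: [0.1, 0.4, -3.6]
width: 0.0273
finger_force: 30.0
```

Request:
servo_tool(
  plan=[
    [0.04, 0.14, 0, 0, 0, 0, 20],
    [0.1, 0.35, 0, 0, 0, 0, 20],
    [0.17, 0.56, 0, 0, 0, 0, 20],
    [0.23, 0.775, 0, 0, 0, 0, 20],
  ],
)

```text
time: 5.75
tool_pos: [0.4944, -0.0631, 0.1269]
ee_rot: [-3.139, -0.006, 2.477]
wrist_force: [-0.0, -0.3, -2.3]
width: 0.0273
finger_force: 30.0
```

Request:
servo_tool(
  plan=[
    [0.07, 0.25, 0, 0, 0, 0, 20],
    [0.15, 0.5, 0, 0, 0, 0, 20],
    [0.23, 0.775, 0, 0, 0, 0, 20],
  ],
)

```text
time: 6.0
tool_pos: [0.524, 0.012, 0.1268]
ee_rot: [-3.138, -0.005, 2.478]
wrist_force: [0.8, 0.0, -1.8]
width: 0.0274
finger_force: 30.0
```

Request:
servo_tool(
  plan=[
    [0.07, 0.25, 0, 0, 0, 0, 20],
    [0.15, 0.5, 0, 0, 0, 0, 20],
    [0.23, 0.775, 0, 0, 0, 0, 20],
  ],
)

```text
time: 6.25
tool_pos: [0.5536, 0.0871, 0.1266]
ee_rot: [-3.137, -0.005, 2.478]
wrist_force: [1.0, -1.2, -3.4]
width: 0.0275
finger_force: 30.0
```

Request:
servo_tool(
  plan=[
    [0.07, 0.25, 0, 0, 0, 0, 20],
    [0.15, 0.5, 0, 0, 0, 0, 20],
    [0.21, 0.7, 0, 0, 0, 0, 20],
    [0.23, 0.775, 0, 0, 0, 0, 20],
    [0.23, 0.775, 0, 0, 0, 0, 20],
    [0.23, 0.775, 0, 0, 0, 0, 20],
    [0.23, 0.775, 0, 0, 0, 0, 20],
    [0.23, 0.775, 0, 0, 0, 0, 20],
  ],
)

```text
time: 6.92
tool_pos: [0.5845, 0.16, 0.13]
ee_rot: [-3.141, -0.0, 2.477]
wrist_force: [0.5, 0.1, -2.8]
width: 0.0278
finger_force: 30.0
```

```bash
python3 - <<'E'
from h import *
o=robot.get_obs();print({k:np.round(o[k],4) for k in("tool_pos","ee_rot","wrist_force","wrist_torque","width","time")})
c=cam("wrist");b=snap("wrist","f.png")
h=cv2.cvtColor(b,cv2.COLOR_RGB2HSV)
m=((h[...,0]>100)&(h[...,0]<128)&(h[...,1]>120)&(h[...,2]>80)).astype(np.uint8)
n,l,s,cc=cv2.connectedComponentsWithStats(m)
for i in range(1,n):
    if s[i,4]>50:
        v,u=np.nonzero(l==i)
        print(s[i],cv2.minAreaRect(np.array([ray("wrist",x,y,.058,c)[:2]*1000 for x,y in zip(u,v)],np.float32)))
E
```

```text
{'tool_pos': array([0.5845, 0.16  , 0.13  ]), 'ee_rot': array([-3.1406e+00, -4.0000e-04,  2.4768e+00]), 'wrist_force': array([ 0.5434,  0.1404, -2.798 ]), 'wrist_torque': array([-0.007 , -0.0608,  0.0239]), 'width': np.float64(0.0278), 'time': np.float64(6.9167)}
[272 147  59  59 902] ((585.6874389648438, 208.44863891601562), (62.53803634643555, 9.983686447143555), 7.348167419433594)
[305 213  24  29 290] ((629.5128173828125, 190.52308654785156), (10.600790023803711, 27.721332550048828), 10.778905868530273)
```

View pics/f.png

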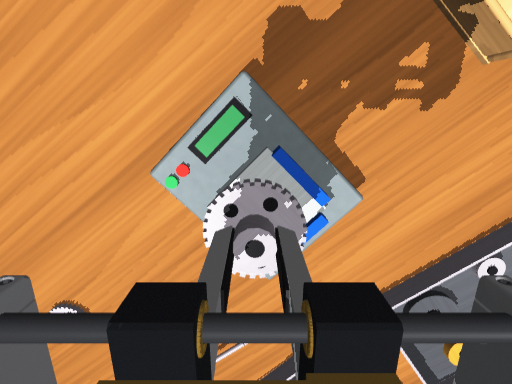

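The gear hangs level between the fingers at about (254,230) with both rails in view. The disc sits about 2 mm to tool +x. I'm correcting that and lowering.

Request:
servo_tool(
  plan=[
    [-0.02, 0.01, 0.1, 0, 0, 0, 20],
    [-0.02, 0.01, 0.25, 0, 0, 0, 20],
    [-0.02, 0.01, 0.38, 0, 0, 0, 20],
    [-0.02, 0.01, 0.45, 0, 0, 0, 20],
    [-0.02, 0.01, 0.45, 0, 0, 0, 20],
    [-0.02, 0.01, 0.45, 0, 0, 0, 20],
    [-0.02, 0.01, 0.45, 0, 0, 0, 20],
    [-0.02, 0.01, 0.45, 0, 0, 0, 20],
  ],
)

```text
time: 7.63
tool_pos: [0.5878, 0.1611, 0.0865]
ee_rot: [3.14, 0.001, 2.478]
wrist_force: [-0.3, 0.6, -2.1]
width: 0.027
finger_force: 30.0
```

Request:
servo_tool(
  plan=[
    [0, 0, 0.005, 0, 0, 0, 20],
    [0, 0, 0.01, 0, 0, 0, 20],
    [0, 0, 0.015, 0, 0, 0, 20],
    [0, 0, 0.02, 0, 0, 0, 20],
    [0, 0, 0.025, 0, 0, 0, 20],
    [0, 0, 0.03, 0, 0, 0, 20],
    [0, 0, 0.03, 0, 0, 0, 20],
    [0, 0, 0.03, 0, 0, 0, 20],
  ],
)

```text
time: 8.3
tool_pos: [0.587, 0.161, 0.0823]
ee_rot: [-3.142, -0.0, 2.478]
wrist_force: [-0.6, -0.1, -3.3]
width: 0.0273
finger_force: 30.0
```

Request:
servo_tool(
  plan=[
    [0, 0, 0.004, 0, 0, 0, 20],
    [0, 0, 0.008, 0, 0, 0, 20],
    [0, 0, 0.012, 0, 0, 0, 20],
    [0, 0, 0.012, 0, 0, 0, 20],
    [0, 0, 0.012, 0, 0, 0, 20],
  ],
)

```text
time: 8.72
tool_pos: [0.5871, 0.1609, 0.0811]
ee_rot: [-3.142, -0.0, 2.478]
wrist_force: [-0.9, 0.4, -3.2]
width: 0.0274
finger_force: 30.0
```

Request:
servo_tool(
  plan=[
    [0, 0, 0.004, 0, 0, 0, 20],
    [0, 0, 0.008, 0, 0, 0, 20],
    [0, 0, 0.008, 0, 0, 0, 20],
    [0, 0, 0.008, 0, 0, 0, 20],
  ],
)

```text
time: 9.05
tool_pos: [0.5872, 0.161, 0.0807]
ee_rot: [3.141, 0.0, 2.478]
wrist_force: [-0.5, 1.0, -0.9]
width: 0.0272
finger_force: 30.0
```

Request:
servo_tool(
  plan=[
    [0, 0, 0.003, 0, 0, 0, 20],
    [0, 0, 0.006, 0, 0, 0, 20],
    [0, 0, 0.006, 0, 0, 0, 20],
    [0, 0, 0.006, 0, 0, 0, 20],
  ],
)

```text
time: 9.38
tool_pos: [0.5874, 0.161, 0.0806]
ee_rot: [3.141, 0.001, 2.478]
wrist_force: [-0.5, -0.2, 2.9]
width: 0.0275
finger_force: 30.0
```

Request:
servo_tool(
  plan=[
    [0, 0, 0, 0, 0, 0, 32],
    [0, 0, 0, 0, 0, 0, 36],
    [0, 0, 0, 0, 0, 0, 36],
    [0, 0, 0, 0, 0, 0, 36],
    [0, 0, 0, 0, 0, 0, 36],
    [0, 0, 0, 0, 0, 0, 36],
  ],
)

```text
time: 9.88
tool_pos: [0.587, 0.161, 0.0795]
ee_rot: [-3.141, -0.0, 2.478]
wrist_force: [-0.2, 0.3, -0.2]
width: 0.0361
finger_force: 0.0
```

Request:
servo_tool(
  plan=[
    [0, 0, 0, 0, 0, 0, 32],
    [0, 0, 0, 0, 0, 0, 28],
    [0, 0, 0, 0, 0, 0, 20],
    [0, 0, 0, 0, 0, 0, 20],
    [0, 0, 0, 0, 0, 0, 20],
    [0, 0, 0, 0, 0, 0, 20],
  ],
)

```text
time: 10.38
tool_pos: [0.5871, 0.161, 0.0797]
ee_rot: [3.141, -0.0, 2.478]
wrist_force: [0.3, 1.2, -0.3]
width: 0.0276
finger_force: 30.0
```

```bash
cat > m.py <<'E'
from h import *
def rails():
    c=cam("wrist");b=snap("wrist");h=cv2.cvtColor(b,cv2.COLOR_RGB2HSV)
    m=((h[...,0]>100)&(h[...,0]<128)&(h[...,1]>120)&(h[...,2]>80)).astype(np.uint8)
    n,l,s,cc=cv2.connectedComponentsWithStats(m);i=1+np.argmax(s[1:,4]);v,u=np.nonzero(l==i)
    print(s[i,4],cv2.minAreaRect(np.array([ray("wrist",x,y,.058,c)[:2]*1000 for x,y in zip(u,v)],np.float32)))
a=.1223;M=np.array([[np.cos(a),np.sin(a)],[-np.sin(a),np.cos(a)]])
F=[];Q=[]
for _ in range(5):
    robot.snapshot("wrist");o=robot.get_obs();F.append(o["wrist_force"]);Q.append(o["tool_pos"])
F=np.mean(F,0);Q=np.mean(Q,0);print("t",o["time"],"Fpan",M@F[:2],"Fz",F[2],"pan-xy mm",1e3*M@(Q[:2]-[.5905,.1677]),Q)
rails()
E
python3 m.py
```

```text
t 10.6333 Fpan [0.14263581 0.26692478] Fz -0.36085402638029296 pan-xy mm [-4.17797106 -6.23268396] [0.58711359 0.16100418 0.07975062]
1409 ((585.55126953125, 208.4098358154297), (62.49012756347656, 10.253249168395996), 7.171076774597168)
```

The gear stands on the pan unloaded. Sliding along the diagonal now.

Request:
servo_tool(
  plan=[
    [0, 0.004, 0, 0, 0, 0, 20],
    [0, 0.008, 0, 0, 0, 0, 20],
    [0, 0.012, 0, 0, 0, 0, 20],
    [0, 0.016, 0, 0, 0, 0, 20],
    [0, 0.02, 0, 0, 0, 0, 20],
    [0, 0.024, 0, 0, 0, 0, 20],
    [0, 0.028, 0, 0, 0, 0, 20],
    [0, 0.032, 0, 0, 0, 0, 20],
    [0, 0.036, 0, 0, 0, 0, 20],
    [0, 0.04, 0, 0, 0, 0, 20],
    [0, 0.04, 0, 0, 0, 0, 20],
  ],
)

```text
time: 11.6
tool_pos: [0.5896, 0.1642, 0.0798]
ee_rot: [3.141, -0.0, 2.478]
wrist_force: [0.5, -0.9, 0.1]
width: 0.0269
finger_force: 30.0
```

```bash
python3 m.py
```

```text
t 11.85 Fpan [-0.16623385  0.31432619] Fz -0.15207784076363448 pan-xy mm [-1.3195502  -3.35067218] [0.58959907 0.16421338 0.07975483]
1443 ((584.8232421875, 208.465576171875), (63.84967803955078, 10.468873977661133), 7.0036773681640625)
```

Request:
servo_tool(
  plan=[
    [0, 0.004, 0, 0, 0, 0, 20],
    [0, 0.008, 0, 0, 0, 0, 20],
    [0, 0.012, 0, 0, 0, 0, 20],
    [0, 0.016, 0, 0, 0, 0, 20],
    [0, 0.02, 0, 0, 0, 0, 20],
    [0, 0.024, 0, 0, 0, 0, 20],
    [0, 0.028, 0, 0, 0, 0, 20],
    [0, 0.03, 0, 0, 0, 0, 20],
    [0, 0.03, 0, 0, 0, 0, 20],
  ],
)

```text
time: 12.65
tool_pos: [0.5914, 0.1666, 0.0798]
ee_rot: [3.141, -0.0, 2.478]
wrist_force: [-0.5, 0.5, -0.3]
width: 0.0272
finger_force: 30.0
```

```bash
python3 m.py
```

```text
t 12.9 Fpan [-0.12475878  0.19217519] Fz -0.7271295589164832 pan-xy mm [ 0.78383819 -1.25757625] [0.5914314  0.16654744 0.07975078]
1467 ((585.70849609375, 208.46556091308594), (62.16148376464844, 10.843306541442871), 7.518102169036865)
```

Request:
servo_tool(
  plan=[
    [0, 0.003, 0, 0, 0, 0, 20],
    [0, 0.006, 0, 0, 0, 0, 20],
    [0, 0.009, 0, 0, 0, 0, 20],
    [0, 0.012, 0, 0, 0, 0, 20],
    [0, 0.015, 0, 0, 0, 0, 20],
    [0, 0.018, 0, 0, 0, 0, 20],
    [0, 0.02, 0, 0, 0, 0, 20],
    [0, 0.02, 0, 0, 0, 0, 20],
  ],
)

```text
time: 13.62
tool_pos: [0.5925, 0.1679, 0.0797]
ee_rot: [-3.141, -0.0, 2.478]
wrist_force: [-1.0, -2.9, 0.1]
width: 0.0273
finger_force: 30.0
```

```bash
python3 m.py
```

```text
t 13.8667 Fpan [-1.51648896 -2.31901366] Fz -0.040549820500972625 pan-xy mm [1.98188699 0.0287968 ] [0.59246357 0.16797036 0.07973621]
1470 ((585.1712036132812, 209.64614868164062), (62.769737243652344, 10.654084205627441), 6.860406398773193)
```

Request:
servo_tool(
  plan=[
    [0, 0.003, 0, 0, 0, 0, 20],
    [0, 0.006, 0, 0, 0, 0, 20],
    [0, 0.009, 0, 0, 0, 0, 20],
    [0, 0.012, 0, 0, 0, 0, 20],
    [0, 0.012, 0, 0, 0, 0, 20],
  ],
)

```text
time: 14.33
tool_pos: [0.5934, 0.1691, 0.0798]
ee_rot: [3.141, -0.0, 2.478]
wrist_force: [-1.8, -1.4, 0.2]
width: 0.0272
finger_force: 30.0
```

```bash
python3 m.py
```

```text
t 14.5833 Fpan [-2.25487917 -1.94696929] Fz -0.2695141543983154 pan-xy mm [3.02145886 1.02918168] [0.59337334 0.1690901  0.0797451 ]
1468 ((585.6342163085938, 210.71527099609375), (63.70138931274414, 10.65529727935791), 6.8604278564453125)
```

Both rails are in contact and the pan is floating at about 2 N per axis. Continuing.

Request:
servo_tool(
  plan=[
    [0, 0.003, 0, 0, 0, 0, 20],
    [0, 0.006, 0, 0, 0, 0, 20],
    [0, 0.009, 0, 0, 0, 0, 20],
    [0, 0.012, 0, 0, 0, 0, 20],
    [0, 0.012, 0, 0, 0, 0, 20],
  ],
)

```text
time: 15.05
tool_pos: [0.5942, 0.17, 0.0798]
ee_rot: [3.142, -0.0, 2.478]
wrist_force: [-2.1, -2.7, 0.2]
width: 0.0273
finger_force: 30.0
```

```bash
python3 m.py
```

```text
t 15.3 Fpan [-2.2405946  -2.00900879] Fz 0.27233733664364107 pan-xy mm [3.8964703 1.8261025] [0.59414459 0.16998781 0.0797543 ]
1466 ((586.8930053710938, 211.6442108154297), (62.801673889160156, 10.657068252563477), 6.856368541717529)
```

Request:
servo_tool(
  plan=[
    [0, 0.003, 0, 0, 0, 0, 20],
    [0, 0.006, 0, 0, 0, 0, 20],
    [0, 0.009, 0, 0, 0, 0, 20],
    [0, 0.012, 0, 0, 0, 0, 20],
    [0, 0.012, 0, 0, 0, 0, 20],
  ],
)

```text
time: 15.77
tool_pos: [0.5949, 0.171, 0.0798]
ee_rot: [3.141, -0.0, 2.478]
wrist_force: [-1.2, -1.8, -0.7]
width: 0.0276
finger_force: 30.0
```

```bash
python3 m.py
```

```text
t 16.0167 Fpan [-2.10790148 -1.93272714] Fz -0.7971201486486644 pan-xy mm [4.73033049 2.69850824] [0.59486579 0.17095543 0.07975799]
1467 ((587.1461181640625, 212.551513671875), (63.710445404052734, 10.65657901763916), 6.859511852264404)
```

Request:
servo_tool(
  plan=[
    [0, 0.003, 0, 0, 0, 0, 20],
    [0, 0.006, 0, 0, 0, 0, 20],
    [0, 0.009, 0, 0, 0, 0, 20],
    [0, 0.012, 0, 0, 0, 0, 20],
    [0, 0.012, 0, 0, 0, 0, 20],
    [0, 0.012, 0, 0, 0, 0, 20],
  ],
)

```text
time: 16.57
tool_pos: [0.5956, 0.1719, 0.0798]
ee_rot: [3.141, -0.0, 2.478]
wrist_force: [-1.7, -2.1, -0.7]
width: 0.0273
finger_force: 30.0
```

```bash
python3 m.py
```

```text
t 16.8167 Fpan [-2.03144514 -1.50688061] Fz -0.4449818691381589 pan-xy mm [5.59924957 3.54236281] [0.59562528 0.17189899 0.07977407]
1466 ((587.8901977539062, 213.48397827148438), (63.70967102050781, 10.656466484069824), 6.857732772827148)
```

Request:
servo_tool(
  plan=[
    [0, 0.003, 0, 0, 0, 0, 20],
    [0, 0.006, 0, 0, 0, 0, 20],
    [0, 0.009, 0, 0, 0, 0, 20],
    [0, 0.012, 0, 0, 0, 0, 20],
    [0, 0.012, 0, 0, 0, 0, 20],
    [0, 0.012, 0, 0, 0, 0, 20],
  ],
)

```text
time: 17.37
tool_pos: [0.5963, 0.1728, 0.0798]
ee_rot: [3.141, -0.0, 2.478]
wrist_force: [-1.2, -1.8, -0.5]
width: 0.0273
finger_force: 30.0
```

```bash
python3 m.py
```

```text
t 17.6167 Fpan [-1.88440428 -2.12204166] Fz -0.9633424036898773 pan-xy mm [6.43067897 4.38573566] [0.59634761 0.17283749 0.0797708 ]
1465 ((589.078125, 214.5037384033203), (62.796844482421875, 10.645421981811523), 6.859429836273193)
```

Request:
servo_tool(
  plan=[
    [0, 0.003, 0, 0, 0, 0, 20],
    [0, 0.006, 0, 0, 0, 0, 20],
    [0, 0.009, 0, 0, 0, 0, 20],
    [0, 0.012, 0, 0, 0, 0, 20],
    [0, 0.012, 0, 0, 0, 0, 20],
    [0, 0.012, 0, 0, 0, 0, 20],
  ],
)

```text
time: 18.17
tool_pos: [0.5971, 0.1738, 0.0798]
ee_rot: [3.141, -0.0, 2.478]
wrist_force: [-2.1, -2.6, -0.3]
width: 0.0277
finger_force: 30.0
```

```bash
python3 m.py
```

```text
t 18.4167 Fpan [-2.04648092 -2.00843875] Fz -1.284142455236783 pan-xy mm [7.29240776 5.22228447] [0.59710084 0.17377292 0.07976126]
1466 ((589.8388061523438, 215.44781494140625), (62.8000602722168, 10.64580249786377), 6.859788417816162)
```

Request:
servo_tool(
  plan=[
    [0, 0.003, 0, 0, 0, 0, 20],
    [0, 0.006, 0, 0, 0, 0, 20],
    [0, 0.009, 0, 0, 0, 0, 20],
    [0, 0.012, 0, 0, 0, 0, 20],
    [0, 0.012, 0, 0, 0, 0, 20],
    [0, 0.012, 0, 0, 0, 0, 20],
  ],
)

```text
time: 18.97
tool_pos: [0.5978, 0.1747, 0.0797]
ee_rot: [3.141, 0.0, 2.478]
wrist_force: [-1.1, -1.3, -0.8]
width: 0.0275
finger_force: 30.0
```

```bash
python3 m.py
```

```text
t 19.2167 Fpan [-1.50404795 -1.71456251] Fz -1.1565856713074691 pan-xy mm [8.13331443 6.07879872] [0.59783098 0.17472562 0.07976522]
1465 ((590.5830688476562, 216.36819458007812), (62.80763626098633, 10.64696216583252), 6.856780052185059)
```

Request:
servo_tool(
  plan=[
    [0, 0.003, 0, 0, 0, 0, 20],
    [0, 0.006, 0, 0, 0, 0, 20],
    [0, 0.009, 0, 0, 0, 0, 20],
    [0, 0.012, 0, 0, 0, 0, 20],
    [0, 0.012, 0, 0, 0, 0, 20],
    [0, 0.012, 0, 0, 0, 0, 20],
  ],
)

```text
time: 19.77
tool_pos: [0.5986, 0.1757, 0.0798]
ee_rot: [3.141, -0.0, 2.478]
wrist_force: [-2.1, -2.8, -1.4]
width: 0.0274
finger_force: 30.0
```

```bash
python3 m.py
```

```text
t 20.0167 Fpan [-1.37014586 -2.11898083] Fz -1.1426642379024612 pan-xy mm [8.98080213 6.93965517] [0.59856712 0.17568344 0.07976695]
1464 ((591.2752075195312, 217.34854125976562), (62.800838470458984, 10.646260261535645), 6.85917329788208)
```

Request:
servo_tool(
  plan=[
    [0, 0.003, 0, 0, 0, 0, 20],
    [0, 0.006, 0, 0, 0, 0, 20],
    [0, 0.009, 0, 0, 0, 0, 20],
    [0, 0.012, 0, 0, 0, 0, 20],
    [0, 0.012, 0, 0, 0, 0, 20],
    [0, 0.012, 0, 0, 0, 0, 20],
  ],
)

```text
time: 20.57
tool_pos: [0.5991, 0.1766, 0.0797]
ee_rot: [-3.141, -0.0, 2.478]
wrist_force: [-2.6, -1.1, -0.8]
width: 0.0274
finger_force: 30.0
```

```bash
python3 m.py
```

```text
t 20.8167 Fpan [-3.0771204  -1.97834854] Fz -0.9903285407569072 pan-xy mm [9.617449   7.75591469] [0.59909943 0.17657127 0.07975843]
1464 ((591.7613525390625, 218.23709106445312), (62.70997619628906, 10.645954132080078), 6.865417957305908)
```

Request:
servo_tool(
  plan=[
    [0, 0.003, 0, 0, 0, 0, 20],
    [0, 0.006, 0, 0, 0, 0, 20],
    [0, 0.008, 0, 0, 0, 0, 20],
    [0, 0.008, 0, 0, 0, 0, 20],
    [0, 0.008, 0, 0, 0, 0, 20],
  ],
)

```text
time: 21.28
tool_pos: [0.5992, 0.1766, 0.0798]
ee_rot: [-3.14, -0.0, 2.478]
wrist_force: [-4.5, -3.8, 0.3]
width: 0.0276
finger_force: 30.0
```

```bash
python3 m.py
```

```text
t 21.5333 Fpan [-4.82375801 -3.35461264] Fz 0.5722643799414279 pan-xy mm [9.73771515 7.82024626] [0.59921095 0.17664979 0.07974295]
1469 ((591.8673706054688, 218.25732421875), (62.7233772277832, 10.612342834472656), 6.862965106964111)
```

Both stops have been met: motion has ceased and both forces are rising. Pressing up gently.

Request:
servo_tool(
  plan=[
    [0, 0.003, 0, 0, 0, 0, 20],
    [0, 0.006, 0, 0, 0, 0, 20],
    [0, 0.009, 0, 0, 0, 0, 20],
    [0, 0.012, 0, 0, 0, 0, 20],
    [0, 0.015, 0, 0, 0, 0, 20],
    [0, 0.015, 0, 0, 0, 0, 20],
    [0, 0.015, 0, 0, 0, 0, 20],
  ],
)

```text
time: 22.17
tool_pos: [0.5993, 0.1768, 0.0797]
ee_rot: [-3.137, -0.001, 2.478]
wrist_force: [-6.1, -6.3, 2.9]
width: 0.0272
finger_force: 30.0
```

```bash
python3 m.py
```

```text
t 22.4167 Fpan [-6.96231446 -5.46019494] Fz 1.499012841335322 pan-xy mm [9.87708263 7.9407166 ] [0.59933458 0.17678636 0.07971432]
1476 ((591.4720458984375, 218.0476531982422), (63.49866485595703, 11.052421569824219), 6.890268325805664)
```

Request:
servo_tool(
  plan=[
    [0.001, 0.003, 0, 0, 0, 0, 20],
    [0.002, 0.007, 0, 0, 0, 0, 20],
    [0.003, 0.011, 0, 0, 0, 0, 20],
    [0.004, 0.015, 0, 0, 0, 0, 20],
    [0.005, 0.019, 0, 0, 0, 0, 20],
    [0.005, 0.023, 0, 0, 0, 0, 20],
    [0.005, 0.023, 0, 0, 0, 0, 20],
    [0.005, 0.023, 0, 0, 0, 0, 20],
    [0.005, 0.023, 0, 0, 0, 0, 20],
  ],
)

```text
time: 23.22
tool_pos: [0.5995, 0.177, 0.0797]
ee_rot: [-3.133, -0.001, 2.477]
wrist_force: [-9.0, -10.0, 3.9]
width: 0.0274
finger_force: 30.0
```

```bash
python3 m.py; python3 -c "
from h import *
o=robot.get_obs();print(o['ee_rot'],o['wrist_torque'],o['width'],o['finger_force'])"
```

```text
t 23.4667 Fpan [-9.93809767 -9.03348359] Fz 3.8489843878063397 pan-xy mm [10.04789964  8.15789613] [0.59947762 0.17702276 0.07967922]
1510 ((591.5349731445312, 218.1586151123047), (63.37489700317383, 11.030645370483398), 6.960938453674316)
[-3.13256294e+00 -4.99437814e-04  2.47722664e+00] [-1.9648583   1.79849273  0.05101573] 0.027455958448157552 30.0014466047287
```

About 10 N and 9 N on the rails, so I'm holding here.

Request:
servo_tool(
  plan=[
    [0, 0, 0, 0, 0, 0, 20],
    [0, 0, 0, 0, 0, 0, 20],
    [0, 0, 0, 0, 0, 0, 20],
    [0, 0, 0, 0, 0, 0, 20],
    [0, 0, 0, 0, 0, 0, 20],
    [0, 0, 0, 0, 0, 0, 20],
    [0, 0, 0, 0, 0, 0, 20],
    [0, 0, 0, 0, 0, 0, 20],
    [0, 0, 0, 0, 0, 0, 20],
    [0, 0, 0, 0, 0, 0, 20],
    [0, 0, 0, 0, 0, 0, 20],
    [0, 0, 0, 0, 0, 0, 20],
  ],
)

```text
time: 24.52
tool_pos: [0.5994, 0.177, 0.0797]
ee_rot: [-3.133, -0.001, 2.477]
wrist_force: [-8.4, -9.5, 4.3]
width: 0.0272
finger_force: 30.0
```

```bash
python3 m.py
```

```text
t 24.7667 Fpan [-9.94743496 -8.97694666] Fz 3.6754283684176174 pan-xy mm [10.03924859  8.16593193] [0.59946806 0.17702968 0.0796777 ]
1510 ((591.5128784179688, 218.15447998046875), (63.36769104003906, 11.029441833496094), 6.9609527587890625)
```

Request:
servo_tool(
  plan=[
    [-0.001, -0.008, 0, 0, 0, 0, 20],
    [-0.002, -0.016, 0, 0, 0, 0, 20],
    [-0.003, -0.024, 0, 0, 0, 0, 20],
    [-0.005, -0.032, 0, 0, 0, 0, 20],
    [-0.005, -0.04, 0, 0, 0, 0, 20],
    [-0.005, -0.046, 0, 0, 0, 0, 20],
    [-0.005, -0.046, 0, 0, 0, 0, 20],
    [-0.005, -0.046, 0, 0, 0, 0, 20],
  ],
)

```text
time: 25.48
tool_pos: [0.5992, 0.1766, 0.0798]
ee_rot: [-3.141, -0.0, 2.478]
wrist_force: [-3.2, -2.6, -0.6]
width: 0.0274
finger_force: 30.0
```

```bash
python3 m.py
```

```text
t 25.7333 Fpan [-4.29536626 -2.12726666] Fz -0.17438702565623665 pan-xy mm [9.69570971 7.76090668] [0.59917649 0.17658577 0.07975022]
1460 ((591.8782348632812, 218.2329559326172), (62.709251403808594, 10.63437557220459), 6.865416526794434)
```

Request:
servo_tool(
  plan=[
    [0.002, -0.003, 0, 0, 0, 0, 20],
    [0.004, -0.006, 0, 0, 0, 0, 20],
    [0.005, -0.008, 0, 0, 0, 0, 20],
    [0.005, -0.008, 0, 0, 0, 0, 20],
    [0.005, -0.008, 0, 0, 0, 0, 20],
  ],
)

```text
time: 26.2
tool_pos: [0.599, 0.1765, 0.0798]
ee_rot: [3.14, 0.001, 2.478]
wrist_force: [-0.2, -0.6, -3.0]
width: 0.0273
finger_force: 30.0
```

```bash
python3 m.py
```

```text
t 26.45 Fpan [-0.31338214 -0.86944079] Fz -2.553893570323562 pan-xy mm [9.45290568 7.70786315] [0.59894198 0.1765035  0.07986123]
1469 ((591.7022705078125, 218.16627502441406), (62.872093200683594, 10.685644149780273), 6.847661018371582)
```

The load is off the rails. Opening in place.

Request:
servo_tool(
  plan=[
    [0, 0, 0, 0, 0, 0, 30],
    [0, 0, 0, 0, 0, 0, 34],
    [0, 0, 0, 0, 0, 0, 38],
    [0, 0, 0, 0, 0, 0, 44],
    [0, 0, 0, 0, 0, 0, 50],
    [0, 0, 0, 0, 0, 0, 50],
    [0, 0, 0, 0, 0, 0, 50],
  ],
)

```text
time: 27.08
tool_pos: [0.5985, 0.1763, 0.0799]
ee_rot: [3.141, 0.0, 2.478]
wrist_force: [0.1, -0.6, 0.1]
width: 0.0501
finger_force: 0.0
```

Request:
servo_tool(
  plan=[
    [0, 0, -0.1, 0, 0, 0, 50],
    [0, 0, -0.3, 0, 0, 0, 50],
    [0, 0, -0.6, 0, 0, 0, 50],
    [0, 0, -0.9, 0, 0, 0, 50],
    [0, 0, -0.9, 0, 0, 0, 50],
  ],
)

```text
time: 27.5
tool_pos: [0.6019, 0.177, 0.1788]
ee_rot: [3.131, 0.009, 2.478]
wrist_force: [0.9, 0.4, 1.3]
width: 0.0503
finger_force: 0.0
```

Request:
servo_tool(
  plan=[
    [-0.3, 0, -0.2, 0, 0, 0, 50],
    [-0.4, 0, -0.5, 0, 0, 0, 50],
    [-0.4, 0, -0.5, 0, 0, 0, 50],
    [-0.4, 0, -0.5, 0, 0, 0, 50],
    [-0.4, 0, -0.5, 0, 0, 0, 50],
  ],
)

```text
time: 27.92
tool_pos: [0.6296, 0.1518, 0.2193]
ee_rot: [-3.142, -0.001, 2.478]
wrist_force: [-0.8, -0.7, 0.0]
width: 0.0499
finger_force: 0.0
```

```bash
python3 - <<'E'
from h import *
o=robot.get_obs();print(o["time"],o["tool_pos"],o["wrist_force"])
c=cam("wrist");b=snap("wrist")
h=cv2.cvtColor(b,cv2.COLOR_RGB2HSV)
m=((h[...,0]>100)&(h[...,0]<128)&(h[...,1]>120)&(h[...,2]>80)).astype(np.uint8)
n,l,s,cc=cv2.connectedComponentsWithStats(m)
for i in range(1,n):
    if s[i,4]>50:
        v,u=np.nonzero(l==i)
        print(s[i],cv2.minAreaRect(np.array([ray("wrist",x,y,.058,c)[:2]*1000 for x,y in zip(u,v)],np.float32)))
for r in robot.find_in("gear","wrist")[:2]: print(r["extent"],ray("wrist",*r["extent"][:2],.06,c))
x,y=map(int,proj("wrist",[.6,.176,.06],c));x=max(x,90);y=max(y,75)
cv2.imwrite('pics/g.png',cv2.resize(b[y-75:y+75,x-90:x+90],None,fx=4,fy=4)[:,:,::-1]);print(x,y)
E
```

```text
27.9167 [0.62955361 0.15180989 0.21933702] [-0.81471258 -0.70054869  0.04013797]
[259  98  45  47 562] ((591.8421630859375, 217.7042999267578), (62.411434173583984, 10.550714492797852), 7.011143207550049)
[259 152  44  44 496] ((637.4041748046875, 182.06959533691406), (10.895133018493652, 61.67190933227539), 7.046820163726807)
[86.6, 256.4, 35.7, 32.8] [ 0.57285701 -0.07079173  0.06      ]
[258.3, 147.0, 63.4, 60.6] [0.59756045 0.18129344 0.06      ]
255 151
```

View pics/g.png

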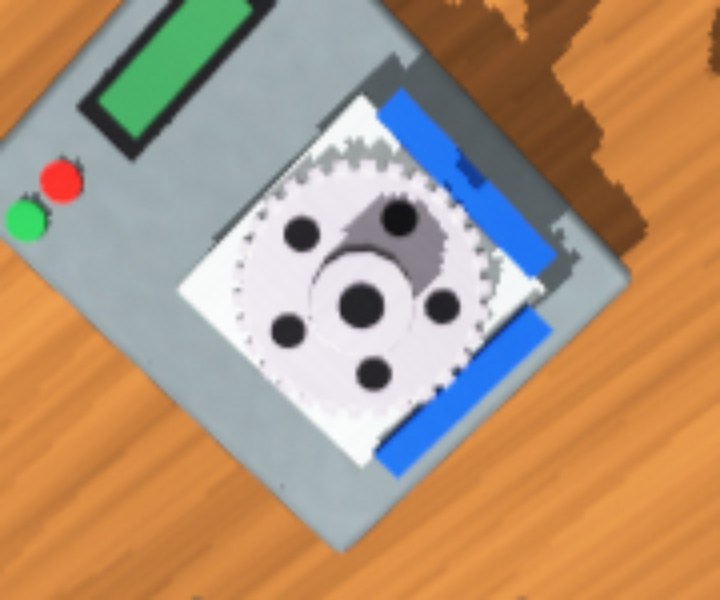

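The gear lies flat on the pan against both rails, with the disc centre at about (256,147) in the frame. I'll check how well it is centred before handing in.

```bash
python3 - <<'E'
from h import *
c=cam("wrist");a=.1223;M=np.array([[np.cos(a),np.sin(a)],[-np.sin(a),np.cos(a)]])
g=lambda u,v:(255-90+(u+.5)/4-.5,151-75+(v+.5)/4-.5)
for (u,v),z in (((363,286),.06),((361,305),.084)):
    P=ray("wrist",*g(u,v),z,c);print(P,1e3*M@(P[:2]-[.59675,.17705]))
print(proj("wrist",[.59675,.17705,.06],c),g(363,286))
E
```

```text
[0.59439515 0.17883324 0.06      ] [-2.11971376  2.05720237]
[0.59557262 0.17722408 0.084     ] [-1.14734482  0.3164191 ]
[255.4108781  149.79931623] (255.375, 147.125)
```

```bash
python3 - <<'E'
from h import *
from scipy.optimize import least_squares
c=cam("wrist");a=.1223;M=np.array([[np.cos(a),np.sin(a)],[-np.sin(a),np.cos(a)]])
b=snap("wrist");v=cv2.cvtColor(b,cv2.COLOR_RGB2GRAY)
m=(v<80).astype(np.uint8);n,l,s,cc=cv2.connectedComponentsWithStats(m)
cx,cy=255.4,149
P=[]
for i in range(1,n):
    if s[i,4]<120 and s[i,4]>12 and np.hypot(*(cc[i]-[cx,cy]))<28:
        w=(l==i)*(120.-v);yy,xx=np.mgrid[:384,:512];q=((w*xx).sum()/w.sum(),(w*yy).sum()/w.sum())
        p=ray("wrist",*q,.06,c)[:2];print(s[i,4],np.round(q,1),np.round(1e3*M@(p-[.59675,.17705]),2));P.append(1e3*M@(p-[.59675,.17705]))
P=np.array(P)
g=v.astype(float)
def score(dx,dy,r):
    t=np.linspace(0,2*np.pi,180)
    def samp(rr):
        W=np.c_[(M.T@np.array([dx+rr*np.cos(t),dy+rr*np.sin(t)])).T/1e3+[.59675,.17705],np.full(180,.06)]
        p=np.array([proj("wrist",w,c) for w in W],np.float32);return cv2.remap(b.astype(np.float32),p[:,:1],p[:,1:],1)[:,0]
    return np.abs(samp(r+1.2)-samp(r-1.2)).sum(1).mean()
best=sorted(((score(x,y,35.5),x,y) for x in np.arange(-3,1.6,.5) for y in np.arange(-2,2.6,.5)),reverse=True)[:6];print(best)
E
```

```text
66 [265.1 131.2] [-6.84 21.71]
54 [240.5 135.3] [-22.76  -0.44]
20 [255.6 139.7] [-7.69  7.96]
88 [255.5 153.4] [ 2.92 -2.69]
52 [275.8 153.5] [18.99 13.18]
50 [237.3 159.6] [ -6.63 -22.17]
50 [258.6 170.4] [ 18.99 -13.9 ]
[(np.float32(140.9868), np.float64(0.5), np.float64(0.0)), (np.float32(136.3119), np.float64(0.5), np.float64(-0.5)), (np.float32(136.09381), np.float64(0.5), np.float64(0.5)), (np.float32(135.31784), np.float64(0.0), np.float64(0.5)), (np.float32(134.94917), np.float64(1.0), np.float64(0.0)), (np.float32(134.7608), np.float64(1.0), np.float64(-0.5))]
```

Both the five holes and the rim fit put the gear within about 0.5 mm of the pan's centre.

```bash
python3 -c "
from bench import robot
print(robot.close_job())"
```

```text
the job is handed in; nothing more can be done
None
```

I handed the job in at about 28 s of the 67 s allowed: the steel gear was pressed on both rails at about 10 N and 9 N for over a second, then released flat and within about 0.5 mm of the pan's centre; the job gave no verdict back.

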